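Stack the firing set for a zirconia bridge

TASK

Get the small three-tooth bridge ready for the sintering furnace: set the firing tray on the middle of the plinth, stand the bridge upright in the middle of the tray, then put the tall notched spacer ring around it inside the tray's rim, and last seat the lid in the ring. Do it in that order, with every part sitting flat and fully home. The low spacer ring is not needed: leave it, and the cast, dish and felt wheel nearby, where they are.

Things in the scene. Friction and masses are not known exactly. Their poses are not given: they have to be found in the camera images.
- firing_plinth: Fixed furnace plinth: dark steel disc foot, diameter 92 mm, 6 mm thick, carrying an off-white round pedestal, diameter 80 mm, whose flat top is 24 mm above the worktop. Origin at the centre of the underside, z up. (Mind the steam cleaner, 0.24 m high, in the middle of the bench, its front 0.57 m ahead of the robot: pass in front of it.)
- firing_tray: Firing tray: round white ceramic tray with a thick floor, outer diameter 68 mm, 20 mm high; the inside floor is 12 mm above the underside, the rim stands 8 mm above that floor and has inner diameter 61 mm. Origin at the centre of the underside, z up. Loose, 0.07 to 0.14 kg; can be gripped across its outside.
- bridge: Bridge: small white three-unit tooth bridge, three round crowns in a row, 27 mm long along its own x, 10 mm wide along its own y, 16 mm high; stands upright on the flat crown bottoms. Origin at the centre of the underside, z up. Loose, 0.014 to 0.028 kg; grip across the 10 mm width. Any heading in the tray will do.
- spacer_tall: Tall spacer ring: white ceramic ring open at both ends, outer diameter 54 mm, inner diameter 47 mm, 26 mm high, with four notches 7 mm wide and 6 mm deep in the upper edge. Origin at the centre of the underside, z up. Loose, 0.04 to 0.09 kg; can be gripped across its outside. Stands on the tray's inside floor with 3.5 mm play all round.
- tray_lid: Lid: white ceramic disc, diameter 54 mm, with a boss below (diameter 40 mm) on which it stands on the bench, and a knob on top (diameter 14 mm) to grip. Heights: boss 0 to 5, disc 5 to 11, knob 11 to 27 mm. Origin at the centre of the boss's underside, z up. Loose, 0.04 to 0.09 kg. The boss enters the tall ring with 3.5 mm play all round; the disc then rests on the ring's upper edge.
- spacer_low: Low spacer ring: plain white ceramic ring without notches, outer diameter 54 mm, inner diameter 47 mm, only 10 mm high. Not needed; stays where it is. Origin at the centre of the underside, z up.
- cast_white: White plaster dental cast, 62 x 70 x 29 mm, loose bystander. Origin at the centre of the underside.
- dappen_dish: Small white octagonal dish, 43 mm across, 26 mm high, loose bystander. Origin at the centre of the underside.
- felt_wheel: Beige felt polishing wheel lying flat, diameter 38 mm, 13 mm high, loose bystander. Origin at the centre of the underside.

How it is judged:
By the outcome, as a careful person would: the job done as asked, in the order asked, and still so for the second after the job is handed in, with the robot touching nothing.
It also fails if it takes over 144 s, if anything falls off the work surface, if the arm or the gripper's body presses on something with over 40 N, if the wrist force passes 120 N, or if a joint passes its speed limit or range.

ROBOT

A 7-joint arm with a two-finger parallel gripper is mounted at the origin on a cart in front of the work surface, level with it; the furniture and walls round the work are solid. World frame = base frame: x ahead of the robot, y to its left, z up, the work surface at z = 0. Lengths are in m, angles in rad, forces in N, time in s.
With the tool pointing down it reaches from about 0.425 to 0.925 m from the base axis. Payload 6.8 kg.
Tool frame: the origin (TCP) lies between the finger pads; the fingertips stand 11 mm ahead of it and the grasp point (between the pads) lies 8 mm behind it (bot.tcp_to_tips is the z of the fingertips in the tool frame, in m); z points along the fingers, y is the line along which they close (so a half turn about z gives the same grasp; the last joint's range is limited). The gripper opens to 88 mm and grips with 3 to 60 N. Pads are 20 mm wide; open, the fingers measure 115 mm over their backs; the gripper's body (75 mm by 178 mm) begins 61 mm behind the grasp point.
Start: joints at [1.095, 0.477, 0.022, 1.555, -0.011, 1.109, -0.083], TCP at [0.243, -0.63, 0.234] pointing down, gripper open.
Joint ranges: [-2.96, 2.96], [-0.34, 2.1], [-1.41, 1.46], [0.24, 2.44], [-1.37, 4.51], [0.17, 1.92], [-2.96, 2.96]. Speed limits (rad/s): [2.39, 2.39, 3.14, 3.14, 3.14, 3.14, 3.14].

INTERFACE

Orientations are given as a 3x3 rotation matrix whose columns are the frame's x, y, z axes.
In Python, from station import bot gives the robot as it stands.
- The arm moves only by the tool play_rows, never from a script. Its arguments are lists of equal length, an entry for each row: "gripper": the opening, from 0 (shut) to 1 (fully open); "offset": the shift along the tool's x, y, z in m, a list of three; "twist": the turn about the tool's z in rad. In form: {"gripper": [gripper, ...], "offset": [[x, y, z], ...], "twist": [twist, ...]}. A call has 1 to 12 rows; each row is the pose to reach, as a shift and turn from the pose commanded when the call began, along the tool's axes at that moment; what a row does not reach only later rows make up. A row lasts 1/10 s, in which the tool goes at most 50 mm and 8.59 degrees, less where a joint would pass 70% of its speed; a pose out of reach is approached as far as the arm can. A call with a gripper value outside its range is refused whole. The fingers move at their own pace and stop on an object; "squeeze" is the grip in N (left out, the last holds). Time passes only in rows, so rows that repeat a pose let the fingers close. It gives the time, the measured TCP pose, the force, the opening and the grip force at its end, in the units of the state.
- bot.get_obs(): the state, without advancing time (a new reading comes with each control period).
- bot.get_image(name): name is "scene" or "top" or "wrist"; returns the picture (384x512x3 uint8, red, green, blue); there is no depth.
- bot.camera_params(name): a dict with "K" (3x3 intrinsics, pixels), "R" (3x3) and "t" (3): a world point X has camera coordinates R X + t. Camera axes: x right, y down, z forward; pixel columns grow to the right and rows downward; lengths in m; the calibration is good to about 2 mm. A picture is of the moment at which its call begins: read the wrist's pose just before it. camera_params takes no time and is no camera call; for the wrist camera it gives the pose at the moment of the call.
- bot.finish_job(): hands the job in; it is judged then, once.
The state is a dict: "time_s": time; "qpos": joint angles; "qd": joint speeds; "effort": joint torques, N m; "tool_pos": TCP position; "tcp_rot": TCP orientation; "force": force on the tool from outside, world axes, zero at the start; "wrist_torque": the same for the moment, N m; "opening": finger opening in m; "finger_force": force on a finger pad.
Only numpy, scipy, OpenCV 4.12 (cv2) and the standard library are available. Lean on these libraries where they do the work, as an engineer would, in place of code of your own. Each camera call takes 0.05 s, during which the arm holds its last target. There are 200 camera calls.

## Working session

There is one attempt and no reset: what is moved stays moved. The work goes in short steps, Python scripts to look and compute and a tool call to move; the robot and the scene stay as the last step left them, time stands still between calls to the robot, and variables do not carry over. Pictures are saved under pics/ and viewed, at most 17 in all, crops included, and the job is handed in when it is done.

Besides the shell and the picture viewer there is one more tool, called after "Request:" as name(argument=value, ...), one argument or row to a line, values as JSON. play_rows: Moves the arm, as the interface text tells. Its arguments: {"type":"object","properties":{"gripper":{"type":"array","items":{"type":"number"}},"offset":{"type":"array","items":{"type":"array","items":{"type":"number"}}},"twist":{"type":"array","items":{"type":"number"}},"squeeze":{"type":"number"}},"required":["gripper","offset","twist"]}

```bash
mkdir -p pics; python3 - <<'E'
from station import bot
import cv2,numpy as np
for n in ["scene","top"]:
    im=bot.get_image(n); cv2.imwrite(f"pics/{n}0.png",im[:,:,::-1]); p=bot.camera_params(n)
    print(n,p["K"].round(1).tolist(),(-p["R"].T@p["t"]).round(3),p["R"].round(3).tolist())
o=bot.get_obs();print(o["time_s"],o["tool_pos"],o["tcp_rot"].round(3) if hasattr(o["tcp_rot"],"round") else o["tcp_rot"],o["opening"])
p=bot.camera_params("wrist");print((-p["R"].T@p["t"]).round(3),p["R"].round(3).tolist(),bot.tcp_to_tips)
E
```

```text
scene [[459.1, 0.0, 249.6], [0.0, 459.1, 197.3], [0.0, 0.0, 1.0]] [0.13  0.718 0.915] [[-0.875, -0.484, 0.0], [-0.363, 0.656, -0.662], [0.32, -0.58, -0.749]]
top [[476.1, 0.0, 253.4], [0.0, 476.1, 190.2], [0.0, 0.0, 1.0]] [0.316 0.046 1.504] [[0.007, -1.0, -0.022], [-0.993, -0.005, -0.115], [0.115, 0.023, -0.993]]
0.1 [ 0.24250597 -0.62939567  0.23279363] [[ 0.933  0.36  -0.001]
 [ 0.36  -0.933  0.001]
 [-0.    -0.002 -1.   ]] 0.08763749375836065
[ 0.308 -0.604  0.384] [[0.359, -0.933, -0.002], [-0.902, -0.348, 0.257], [-0.241, -0.09, -0.966]] 0.011
```

View pics/top0.png

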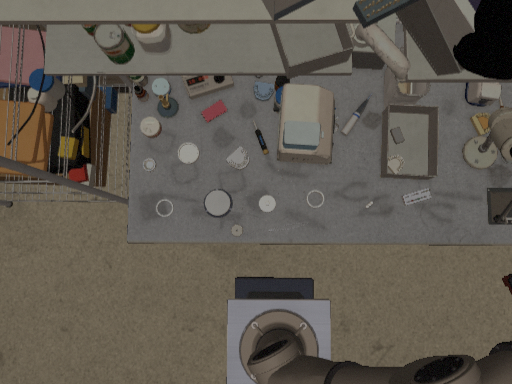

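View pics/scene0.png

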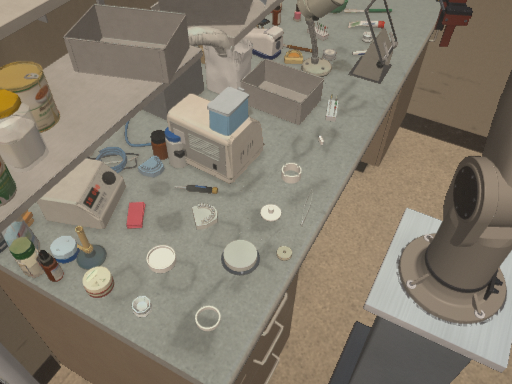

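Top view: plinth (218,203), tray (188,153), lid (267,203), tall ring (315,199), bridge (369,204), low ring (165,208). The scene view agrees: the tall notched ring is at (291,172), bridge (322,140), tray (161,259), lid (271,212).

```bash
cat > h.py <<'E'
from station import bot
import cv2,numpy as np
def ray(p,uv):
    d=p["R"].T@np.linalg.solve(p["K"],[uv[0],uv[1],1.]); return -p["R"].T@p["t"],d/np.linalg.norm(d)
def onplane(p,uv,z):
    c,d=ray(p,uv); return c+d*(z-c[2])/d[2]
def tri(rays):
    A=sum(np.eye(3)-np.outer(d,d) for c,d in rays); b=sum((np.eye(3)-np.outer(d,d))@c for c,d in rays)
    X=np.linalg.solve(A,b); return X,max(np.linalg.norm((np.eye(3)-np.outer(d,d))@(X-c)) for c,d in rays)
def blob(im,seed,r,th=185):
    "outer contour of the bright, colourless blob nearest seed -> contour, box centre"
    m=((im.min(2)>th)).astype(np.uint8); w=np.zeros_like(m); cv2.circle(w,tuple(map(int,seed)),r,1,-1)
    cs,_=cv2.findContours(m*w,cv2.RETR_EXTERNAL,cv2.CHAIN_APPROX_NONE)
    return max(cs,key=cv2.contourArea)[:,0,:].astype(np.float32)
def snap(n,name=None,scale=1):
    p=bot.camera_params(n); im=bot.get_image(n)
    if name: cv2.imwrite(f"pics/{name}.png",cv2.resize(im[:,:,::-1],None,fx=scale,fy=scale))
    return p,im
E
python3 - <<'E'
from h import *
T,it=snap("top");S,is_=snap("scene")
D=dict(plinth=((218,203),(240,256),18,24),tray=((188,153),(161,259),15,20),lid=((267,203),(271,212),14,14),tall=((315,199),(291,172),14,14),bridge=((369,204),(322,140),8,8),low=((165,208),(207,318),14,18))
for k,(a,b,r,s) in D.items():
    try:
        ct=blob(it,a,r,160);cs=blob(is_,b,s,165)
        et=cv2.minAreaRect(ct);es=cv2.minAreaRect(cs)
        X,e=tri([ray(T,et[0]),ray(S,es[0])]); print(k,np.round(et[0],1),np.round(et[1],1),np.round(es[0],1),np.round(es[1],1),X.round(3),round(e,4),onplane(T,et[0],.02).round(3))
    except Exception as ex: print(k,ex)
E
```

```text
plinth max() iterable argument is empty
tray max() iterable argument is empty
lid max() iterable argument is empty
tall max() iterable argument is empty
bridge max() iterable argument is empty
low max() iterable argument is empty
```

```bash
python3 - <<'E'
from h import *
T,it=snap("top");S,is_=snap("scene")
print(it.shape,it.dtype,it[153,188],it[203,218],it[203,267],it[150,210],is_[212,271],is_[212,300],it.max(),is_[256,240])
D=dict(plinth=((218,203),(240,256),18,24),tray=((188,153),(161,259),15,20),lid=((267,203),(271,212),14,14),tall=((315,199),(291,172),14,14),bridge=((369,204),(322,140),8,8),low=((165,208),(207,318),14,18))
for k,(a,b,r,s) in D.items():
    out=[]
    for im,c,q in((it,a,r),(is_,b,s)):
        w=im[c[1]-q:c[1]+q,c[0]-q:c[0]+q].min(2);out.append(np.percentile(w,[5,25,50,75,95]))
    print(k,out)
E
```

```text
(384, 512, 3) uint8 [155 153 148] [131 129 125] [155 153 149] [100  99  94] [180 167 152] [149 149 135] 157 [187 188 171]
plinth [array([ 57.,  87.,  97., 126., 128.]), array([ 87.15, 126.  , 133.  , 170.  , 174.  ])]
tray [array([ 88.,  95., 100., 146., 148.]), array([125., 133., 137., 196., 203.])]
lid [array([ 81.15,  89.  ,  97.  , 139.  , 150.  ]), array([115.  , 131.  , 136.  , 198.25, 204.  ])]
tall [array([ 92.  ,  96.  ,  98.  , 101.  , 126.85]), array([124.  , 133.  , 136.  , 146.  , 171.85])]
bridge [array([ 78.75,  84.75,  89.  ,  94.  , 128.25]), array([112.  , 119.75, 124.  , 129.  , 167.25])]
low [array([ 79. ,  82. ,  92.5,  99. , 126. ]), array([110., 114., 128., 135., 184.])]
```

```bash
python3 - <<'E'
from h import *
T,it=snap("top");S,is_=snap("scene")
D=dict(plinth=((218,203),(240,256),18,24),tray=((188,153),(161,259),15,20),lid=((267,203),(271,212),14,14),tall=((315,199),(291,172),14,14),bridge=((369,204),(322,140),8,8),low=((165,208),(207,318),14,18))
for k,(a,b,r,s) in D.items():
        ct=blob(it,a,r,112);cs=blob(is_,b,s,150)
        et=cv2.minAreaRect(ct);es=cv2.minAreaRect(cs)
        X,e=tri([ray(T,et[0]),ray(S,es[0])]); print(k,np.round(et[0],1),np.round(et[1],1),np.round(es[0],1),np.round(es[1],1),X.round(3),round(e,4),onplane(T,et[0],.02).round(3))
E
```

```text
plinth [217.3 202.3] [23.3 24. ] [240.  253.5] [27. 32.] [0.447 0.192 0.024] 0.0011 [0.449 0.193 0.02 ]
tray [188.  152.5] [21. 20.] [160.5 256.5] [24.2 29.1] [0.606 0.288 0.021] 0.0008 [0.607 0.289 0.02 ]
lid [267. 203.] [16. 16.] [270.3 211.8] [18.4 17.7] [0.447 0.037 0.013] 0.0008 [0.447 0.037 0.02 ]
tall [315.  198.5] [17. 16.] [290.9 170.2] [18.1 18.3] [ 0.461 -0.112  0.025] 0.0007 [ 0.462 -0.112  0.02 ]
bridge [368.9 204.3] [2.5 7.8] [321.  138.5] [6.3 2.2] [ 0.443 -0.28   0.018] 0.0015 [ 0.445 -0.279  0.02 ]
low [164.  207.5] [17. 16.] [207.5 317. ] [23.3 24.7] [0.431 0.361 0.013] 0.0011 [0.431 0.36  0.02 ]
```

Request:
play_rows(
  gripper=[1, 1, 1, 1, 1, 1, 1, 1, 1, 1, 1, 1],
  offset=[
    [0.338, -0.244, 0],
    [0.338, -0.244, 0],
    [0.338, -0.244, 0],
    [0.338, -0.244, 0],
    [0.338, -0.244, 0],
    [0.338, -0.244, 0],
    [0.338, -0.244, 0],
    [0.338, -0.244, 0],
    [0.338, -0.244, 0],
    [0.338, -0.244, 0],
    [0.338, -0.244, 0],
    [0.338, -0.244, 0],
  ],
  twist=[0.367, 0.367, 0.367, 0.367, 0.367, 0.367, 0.367, 0.367, 0.367, 0.367, 0.367, 0.367],
)

```text
time_s: 1.6
tool_pos: [0.4692, -0.2826, 0.2336]
tcp_rot: [[1.0, -0.002, -0.0], [-0.002, -1.0, -0.001], [-0.0, 0.001, -1.0]]
force: [0.8, -0.4, 0.4]
opening: 0.088
finger_force: 0.0
```

```bash
python3 - <<'E'
from h import *
p,im=snap("wrist","w1",1.5)
o=bot.get_obs();print(o["time_s"],o["tool_pos"].round(4),o["tcp_rot"].round(3).tolist(),o["qpos"].round(2))
E
```

```text
1.65 [ 0.4692 -0.2826  0.2337] [[1.0, -0.003, -0.0], [-0.003, -1.0, -0.001], [-0.0, 0.001, -1.0]] [ 0.49  0.27 -0.07  1.86  0.02  1.01 -1.17]
```

View pics/w1.png

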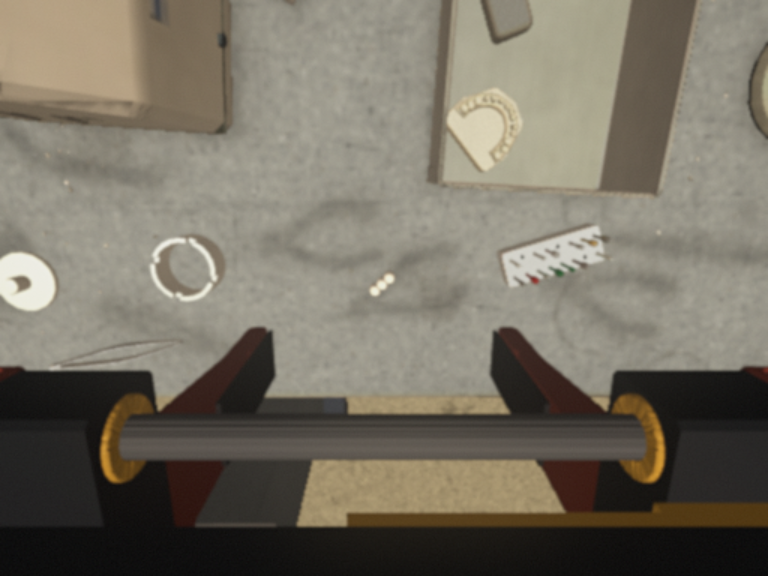

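Wrist view (1.5x): bridge at (383,285), its axis running up-right; tall notched ring at (183,268), lid at (25,281).

```bash
cat >> h.py <<'E'
import pickle,os
def meas(p,im,seed,r,z,th=150):
    c=blob(im,seed,r,th); b=cv2.minAreaRect(c); X=onplane(p,b[0],z)
    P=np.array([onplane(p,u,z)[:2] for u in c]).astype(np.float32); g=cv2.minAreaRect(P); cc,rr=cv2.minEnclosingCircle(P)
    bx=cv2.boxPoints(g); e=[bx[1]-bx[0],bx[2]-bx[1]]; L=max(e,key=np.linalg.norm)
    print("px",np.round(b[0],1),"ctr",np.round(g[0],4),"size mm",np.round(np.array(g[1])*1e3,1),"long axis deg",round(np.degrees(np.arctan2(L[1],L[0]))%180,1),"circ",np.round(cc,4),round(rr*1e3,1))
    return ray(p,b[0]),np.array(g[0])
def tooff(dw,R): return (np.array(R).T@np.array(dw)).round(4)
E
python3 - <<'E'
from h import *
p,im=snap("wrist")
a=meas(p,im,(255,190),22,.016); b=meas(p,im,(122,179),30,.026)
pickle.dump((a,b),open("v1.pkl","wb"))
E
```

```text
px [254.3 189.7] ctr [ 0.4449 -0.2818] size mm [ 9.5 25.7] long axis deg 129.3 circ [ 0.4445 -0.2821] 13.0
px [121.5 179.5] ctr [ 0.4609 -0.1125] size mm [56.8 56.1] long axis deg 89.8 circ [ 0.4615 -0.1127] 29.1
```

Request:
play_rows(
  gripper=[1, 1, 1, 1, 1, 1, 1, 1, 1],
  offset=[
    [0.02, -0.3, 0],
    [0.02, -0.3, 0],
    [0.02, -0.3, 0],
    [0.02, -0.3, 0],
    [0.02, -0.3, 0],
    [0.02, -0.3, 0],
    [0.02, -0.3, 0],
    [0.02, -0.3, 0],
    [0.02, -0.3, 0],
  ],
  twist=[0, 0, 0, 0, 0, 0, 0, 0, 0],
)

```text
time_s: 2.6
tool_pos: [0.4901, 0.0173, 0.2335]
tcp_rot: [[1.0, -0.002, -0.0], [-0.002, -1.0, -0.001], [-0.0, 0.001, -1.0]]
force: [-0.4, -0.1, -0.1]
opening: 0.0875
finger_force: 0.0
```

```bash
python3 - <<'E'
from h import *
p,im=snap("wrist","w2",1.5)
o=bot.get_obs();print(o["time_s"],o["tool_pos"].round(4))
def proj(X): q=p["K"]@(p["R"]@np.array(X)+p["t"]);return q[:2]/q[2]
for k,X in dict(plinth=(.447,.192,.024),lid=(.447,.037,.012),tall=(.461,-.112,.026)).items():
    print(k,proj(X).round()); 
    try: r=meas(p,im,proj(X),34,X[2])
    except Exception as e: print(e)
E
```

```text
2.65 [0.4901 0.0171 0.2335]
plinth [122. 206.]
px [120.8 203.8] ctr [0.4481 0.1927] size mm [77.7 78.6] long axis deg 115.7 circ [0.4479 0.1928] 39.9
lid [240. 203.]
px [240.5 202. ] ctr [0.4473 0.0367] size mm [53.5 54.2] long axis deg 135.0 circ [0.4472 0.0363] 27.7
tall [355. 195.]
px [355.5 194.5] ctr [ 0.4613 -0.113 ] size mm [55.9 55. ] long axis deg 89.9 circ [ 0.4609 -0.1121] 29.4
```

View pics/w2.png

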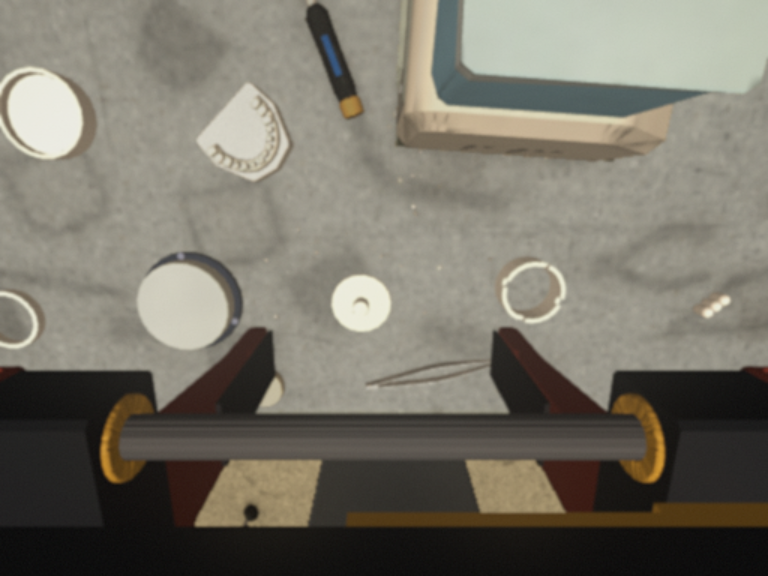

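Second wrist view (1.5x): tray at (40,115), plinth (185,305), lid (361,303), tall ring (533,292), felt wheel (272,390). Now over to the tray.

Request:
play_rows(
  gripper=[1, 1, 1, 1, 1, 1, 1, 1, 1],
  offset=[
    [0, -0.05, 0],
    [0, -0.1, 0],
    [0, -0.15, 0],
    [0.03, -0.19, 0],
    [0.06, -0.23, 0],
    [0.1, -0.25, 0],
    [0.14, -0.271, 0],
    [0.14, -0.271, 0],
    [0.14, -0.271, 0],
  ],
  twist=[0, 0, 0, 0, 0, 0, 0, 0, 0],
)

```text
time_s: 3.55
tool_pos: [0.6309, 0.2886, 0.2323]
tcp_rot: [[1.0, -0.002, -0.002], [-0.002, -1.0, -0.001], [-0.002, 0.001, -1.0]]
force: [-0.3, -0.3, -0.2]
opening: 0.0876
finger_force: 0.0
```

```bash
cat >> h.py <<'E'
def proj(p,X): q=p["K"]@(p["R"]@np.array(X)+p["t"]);return q[:2]/q[2]
E
python3 - <<'E'
from h import *
p,im=snap("wrist"); o=bot.get_obs();print(o["time_s"],o["tool_pos"].round(4))
X=(.606,.288,.02); r=meas(p,im,proj(p,X),48,.02)
T,it=snap("top")
c=cv2.minAreaRect(blob(it,(188,153),15,112))[0]; print(tri([r[0],ray(T,c)]), tooff(np.r_[r[1],0.015]-o["tool_pos"],o["tcp_rot"]))
E
```

```text
3.6 [0.6301 0.2885 0.2329]
px [254.8 189.8] ctr [0.6068 0.2886] size mm [68.6 67.6] long axis deg 44.9 circ [0.6072 0.2883] 35.4Traceback (most recent call last):
  File "<stdin>", line 5, in <module>
  File "h.py", line 14, in blob
    return max(cs,key=cv2.contourArea)[:,0,:].astype(np.float32)
           ~~~^^^^^^^^^^^^^^^^^^^^^^^^
ValueError: max() iterable argument is empty
```

Request:
play_rows(
  gripper=[1, 1, 1, 1, 1, 1, 1],
  offset=[
    [-0.01, 0, 0.04],
    [-0.023, 0, 0.085],
    [-0.023, 0, 0.13],
    [-0.023, 0, 0.17],
    [-0.023, 0, 0.2],
    [-0.023, 0, 0.218],
    [-0.023, 0, 0.218],
  ],
  twist=[0, 0, 0, 0, 0, 0, 0],
)

```text
time_s: 4.35
tool_pos: [0.6056, 0.2889, 0.0141]
tcp_rot: [[1.0, 0.0, -0.003], [0.0, -1.0, -0.002], [-0.003, 0.002, -1.0]]
force: [0.0, -0.2, -0.0]
opening: 0.0879
finger_force: 0.0
```

Request:
play_rows(
  gripper=[0.7, 0.7, 0.7, 0.7, 0.7, 0.7, 0.7, 0.7],
  offset=[
    [0, 0, 0],
    [0, 0, 0],
    [0, 0, 0],
    [0, 0, 0],
    [0, 0, 0],
    [0, 0, 0],
    [0, 0, 0],
    [0, 0, 0],
  ],
  twist=[0, 0, 0, 0, 0, 0, 0, 0],
  squeeze=20,
)

```text
time_s: 5.15
tool_pos: [0.608, 0.2906, 0.0175]
tcp_rot: [[1.0, 0.001, 0.002], [0.001, -1.0, 0.0], [0.002, -0.0, -1.0]]
force: [-1.2, -1.3, 6.5]
opening: 0.0662
finger_force: 19.9
```

Request:
play_rows(
  gripper=[0.7, 0.7, 0.7, 0.7, 0.7, 0.7],
  offset=[
    [0, 0, -0.01],
    [0, 0, -0.03],
    [0, 0, -0.06],
    [0, 0, -0.09],
    [0, 0, -0.1],
    [0, 0, -0.1],
  ],
  twist=[0, 0, 0, 0, 0, 0],
)

```text
time_s: 5.75
tool_pos: [0.6079, 0.2911, 0.1176]
tcp_rot: [[1.0, 0.001, 0.003], [0.001, -1.0, 0.002], [0.003, -0.002, -1.0]]
force: [-0.7, -0.2, -0.8]
opening: 0.0663
finger_force: 19.9
```

```bash
python3 - <<'E'
from h import *
p,im=snap("wrist","w3",1.5); o=bot.get_obs();print(o["time_s"],o["tool_pos"].round(4),o["opening"],o["force"].round(1))
print(tooff(np.r_[.448,.1928,o["tool_pos"][2]]-o["tool_pos"],o["tcp_rot"]))
E
```

```text
5.8 [0.6069 0.2905 0.1158] 0.06620605622792722 [-0.3  0.  -1.6]
[-1.59e-01  9.75e-02 -1.00e-04]
```

View pics/w3.png

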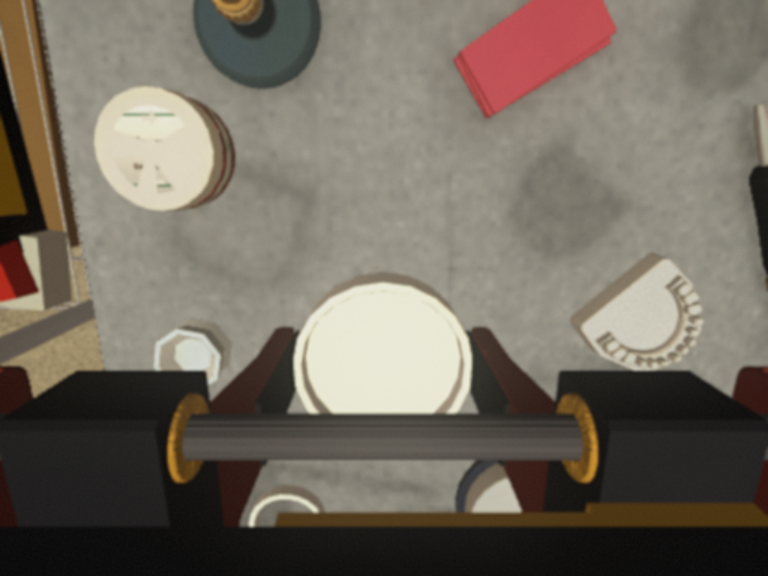

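Tray held between the fingers (rim at about (383,350) in the 1.5x view). I'll fit its rim arc for its place in the tool.

```bash
cat >> h.py <<'E'
def circ(p,c,z):
    "algebraic circle fit of pixel points cast on plane z -> centre, radius"
    P=np.array([onplane(p,u,z)[:2] for u in c]); A=np.c_[2*P,np.ones(len(P))]; s=np.linalg.lstsq(A,(P**2).sum(1),rcond=None)[0]
    return s[:2],np.sqrt(s[2]+s[0]**2+s[1]**2)
E
python3 - <<'E'
from h import *
o=bot.get_obs(); p,im=snap("wrist"); t=o["tool_pos"]
c=blob(im,(255,235),66,150)
q=c[(c[:,1]<232)&(c[:,1]>180)]
for dz in(0,.0025,.005): print(circ(p,q,t[2]+dz))
print(t.round(4),q.min(0),q.max(0))
E
```

```text
(array([0.60703948, 0.29021857]), np.float64(0.03248840504562342))
(array([0.60820063, 0.29022242]), np.float64(0.03195122236819688))
(array([0.60936178, 0.29022628]), np.float64(0.03141403969077496))
[0.6069 0.2905 0.1158] [197. 188.] [312. 231.]
```

Request:
play_rows(
  gripper=[0.7, 0.7, 0.7, 0.7, 0.7, 0.7, 0.7, 0.7, 0.7, 0.7],
  offset=[
    [-0.01, 0.006, 0],
    [-0.035, 0.021, 0],
    [-0.06, 0.037, 0],
    [-0.085, 0.052, 0],
    [-0.11, 0.067, 0],
    [-0.135, 0.083, 0],
    [-0.15, 0.092, 0],
    [-0.159, 0.0975, 0],
    [-0.159, 0.0975, 0],
    [-0.159, 0.0975, 0],
  ],
  twist=[0, 0, 0, 0, 0, 0, 0, 0, 0, 0],
)

```text
time_s: 6.85
tool_pos: [0.4486, 0.1933, 0.1154]
tcp_rot: [[1.0, 0.001, 0.0], [0.001, -1.0, 0.0], [0.0, -0.0, -1.0]]
force: [0.3, 0.2, -1.0]
opening: 0.0664
finger_force: 19.9
```

```bash
python3 - <<'E'
from h import *
o=bot.get_obs();print(o["time_s"],o["tool_pos"].round(4),o["tcp_rot"].round(4).tolist(),o["force"].round(1))
print(tooff(np.r_[.448,.1928,.0445]-o["tool_pos"],o["tcp_rot"]))
E
```

```text
6.85 [0.4486 0.1933 0.1154] [[1.0, 0.0009, 0.0001], [0.0009, -1.0, 0.0004], [0.0001, -0.0004, -1.0]] [ 0.3  0.2 -1. ]
[-0.0006  0.0005  0.0709]
```

Request:
play_rows(
  gripper=[0.7, 0.7, 0.7, 0.7, 0.7, 0.7, 0.7, 0.7],
  offset=[
    [0, 0, 0.02],
    [0, 0, 0.045],
    [0, 0, 0.06],
    [0, 0, 0.067],
    [0, 0, 0.071],
    [0, 0, 0.073],
    [0, 0, 0.074],
    [0, 0, 0.074],
  ],
  twist=[0, 0, 0, 0, 0, 0, 0, 0],
)

```text
time_s: 7.65
tool_pos: [0.4485, 0.193, 0.0421]
tcp_rot: [[1.0, 0.001, 0.001], [0.001, -1.0, 0.0], [0.001, -0.0, -1.0]]
force: [0.0, -0.0, 0.0]
opening: 0.0663
finger_force: 19.9
```

Request:
play_rows(
  gripper=[0.7, 0.7, 0.7],
  offset=[
    [0, 0, 0.001],
    [0, 0, 0.001],
    [0, 0, 0.001],
  ],
  twist=[0, 0, 0],
)

```text
time_s: 7.95
tool_pos: [0.4485, 0.193, 0.0414]
tcp_rot: [[1.0, 0.001, 0.001], [0.001, -1.0, 0.0], [0.001, -0.0, -1.0]]
force: [-1.7, -1.0, 5.8]
opening: 0.0662
finger_force: 19.9
```

Request:
play_rows(
  gripper=[1, 1, 1, 1, 1, 1, 1, 1, 1, 1, 1, 1],
  offset=[
    [0, 0, 0],
    [0, 0, 0],
    [0, 0, 0],
    [0, 0, 0],
    [0, 0, -0.01],
    [0, 0, -0.03],
    [0, 0, -0.07],
    [0, 0, -0.11],
    [0, 0, -0.15],
    [0.03, 0, -0.19],
    [0.03, 0, -0.19],
    [0.03, 0, -0.19],
  ],
  twist=[0, 0, 0, 0, 0, 0, 0, 0, 0, 0, 0, 0],
)

```text
time_s: 9.15
tool_pos: [0.4787, 0.1929, 0.2319]
tcp_rot: [[1.0, -0.0, 0.002], [-0.0, -1.0, 0.001], [0.002, -0.001, -1.0]]
force: [-0.8, -0.2, -0.1]
opening: 0.0876
finger_force: 0.0
```

```bash
python3 - <<'E'
from h import *
o=bot.get_obs(); p,im=snap("wrist","w4",1.5);print(o["time_s"],o["tool_pos"].round(4))
r=meas(p,im,proj(p,(.448,.193,.044)),58,.044,190)
S,i2=snap("scene");s=proj(S,(.448,.193,.044))
for th in(165,180): 
  b=cv2.minAreaRect(blob(i2,s,22,th));print(b, tri([r[0],ray(S,b[0])]))
cv2.imwrite("pics/s4.png",cv2.resize(i2[200:300,190:300,::-1],None,fx=5,fy=5))
E
```

```text
9.15 [0.4787 0.1929 0.2319]
px [254.8 200.7] ctr [0.4479 0.1933] size mm [65.5 65.3] long axis deg 35.5 circ [0.4488 0.1933] 34.4
((240.0, 252.0), (30.0, 32.0), 90.0) (array([0.4452149 , 0.19336678, 0.03194888]), np.float64(0.00014271278818483502))
((240.04055786132812, 251.74322509765625), (29.756216049194336, 31.729005813598633), 80.53767395019531) (array([0.44532014, 0.19325554, 0.03267632]), np.float64(9.488213589784712e-06))
```

View pics/w4.png

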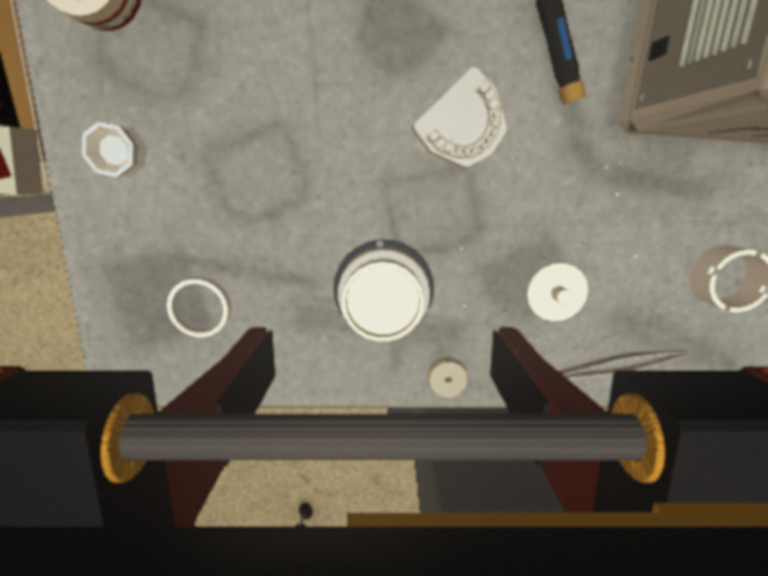

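Tray sits centred on the plinth at (0.448,0.193), rim concentric in the picture ((385,300) at 1.5x). Now the bridge.

Request:
play_rows(
  gripper=[0.5, 0.5, 0.5, 0.5, 0.5, 0.5, 0.5, 0.5, 0.5, 0.5, 0.5, 0.5],
  offset=[
    [0, 0.045, 0],
    [0, 0.09, 0],
    [0, 0.135, 0],
    [0, 0.18, 0],
    [0, 0.225, 0],
    [0, 0.27, 0],
    [-0.01, 0.315, 0],
    [-0.02, 0.36, 0.01],
    [-0.03, 0.4, 0.03],
    [-0.034, 0.44, 0.05],
    [-0.034, 0.475, 0.072],
    [-0.034, 0.475, 0.072],
  ],
  twist=[0.1, 0.2, 0.3, 0.4, 0.5, 0.6, 0.7, 0.8, 0.885, 0.885, 0.885, 0.885],
)

```text
time_s: 10.45
tool_pos: [0.4402, -0.2854, 0.1547]
tcp_rot: [[0.629, -0.777, -0.007], [-0.777, -0.629, 0.001], [-0.006, 0.005, -1.0]]
force: [-0.6, 0.9, -0.5]
opening: 0.0442
finger_force: 0.0
```

```bash
python3 - <<'E'
from h import *
o=bot.get_obs(); p,im=snap("wrist","w5",1.5);t=o["tool_pos"];print(o["time_s"],t.round(4),o["tcp_rot"].round(3).tolist())
s=proj(p,(.4447,-.282,.016));print(s)
for th in (140,165):
  r=meas(p,im,s,38,.016,th)
print(tooff(np.r_[r[1],.016]-t,o["tcp_rot"]))
E
```

```text
10.45 [ 0.4402 -0.2854  0.1547] [[0.629, -0.777, -0.007], [-0.777, -0.629, 0.001], [-0.006, 0.005, -1.0]]
[249.05819999 184.91082574]
px [232.7 185.9] ctr [ 0.4574 -0.2705] size mm [44.4 79.9] long axis deg 128.9 circ [ 0.4473 -0.2787] 40.2
px [248.7 184.5] ctr [ 0.4451 -0.282 ] size mm [ 8.9 24.6] long axis deg 131.7 circ [ 0.4449 -0.2822] 12.5
[ 0.0013 -0.0066  0.1387]
```

View pics/w5.png

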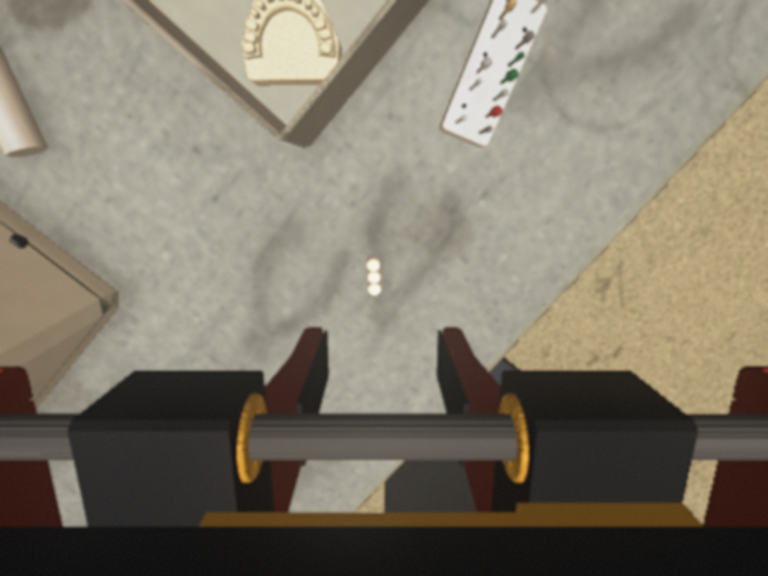

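Bridge stands upright, at (374,277) in the 1.5x view, nearly along the tool's x. Settle, then go.

Request:
play_rows(
  gripper=[0.5, 0.5, 0.5],
  offset=[
    [0, 0, 0.05],
    [0, 0, 0.05],
    [0, 0, 0.05],
  ],
  twist=[-0.03, -0.03, -0.03],
)

```text
time_s: 10.8
tool_pos: [0.4439, -0.2803, 0.1086]
tcp_rot: [[0.658, -0.753, -0.003], [-0.753, -0.658, 0.002], [-0.003, 0.001, -1.0]]
force: [-0.3, 0.4, 0.7]
opening: 0.0441
finger_force: 0.0
```

```bash
python3 - <<'E'
from h import *
o=bot.get_obs(); p,im=snap("wrist");t=o["tool_pos"];print(o["time_s"],t.round(4),o["tcp_rot"].round(3).tolist())
s=proj(p,(.4447,-.282,.016));print(s)
for th in (165,180):
  r=meas(p,im,s,38,.016,th)
print(tooff(np.r_[r[1],.014]-t,o["tcp_rot"]))
E
```

```text
10.8 [ 0.4439 -0.2803  0.1086] [[0.658, -0.753, -0.003], [-0.753, -0.658, 0.002], [-0.003, 0.001, -1.0]]
[255.62644625 195.83573655]
px [255.  195.5] ctr [ 0.4452 -0.2818] size mm [ 8.8 24.7] long axis deg 131.4 circ [ 0.4449 -0.2821] 12.6
px [255.5 195. ] ctr [ 0.4452 -0.2824] size mm [ 8.  23.7] long axis deg 131.1 circ [ 0.4451 -0.2823] 12.1
[0.0027 0.0003 0.0946]
```

Request:
play_rows(
  gripper=[0.5, 0.5, 0.5, 0.5, 0.5, 0.5],
  offset=[
    [0.002, 0, 0.03],
    [0.002, 0, 0.06],
    [0.002, 0, 0.08],
    [0.002, 0, 0.09],
    [0.002, 0, 0.0945],
    [0.002, 0, 0.0945],
  ],
  twist=[0, 0, 0, 0, 0, 0],
)

```text
time_s: 11.45
tool_pos: [0.4465, -0.2838, 0.0151]
tcp_rot: [[0.657, -0.754, 0.001], [-0.754, -0.657, -0.001], [0.001, -0.001, -1.0]]
force: [0.1, -0.4, -0.0]
opening: 0.0439
finger_force: 0.0
```

Request:
play_rows(
  gripper=[0.05, 0.05, 0.05, 0.05, 0.05, 0.05, 0.05, 0.05],
  offset=[
    [0, 0, 0],
    [0, 0, 0],
    [0, 0, 0],
    [0, 0, 0],
    [0, 0, 0],
    [0, 0, 0],
    [0, 0, 0],
    [0, 0, 0],
  ],
  twist=[0, 0, 0, 0, 0, 0, 0, 0],
  squeeze=10,
)

```text
time_s: 12.25
tool_pos: [0.4458, -0.2838, 0.0143]
tcp_rot: [[0.657, -0.754, 0.0], [-0.754, -0.657, -0.0], [0.0, -0.0, -1.0]]
force: [-0.8, 1.6, 3.9]
opening: 0.0096
finger_force: 10.0
```

Request:
play_rows(
  gripper=[0.05, 0.05, 0.05, 0.05, 0.05, 0.05, 0.05, 0.05, 0.05, 0.05, 0.05, 0.05],
  offset=[
    [0, 0, -0.01],
    [0, 0, -0.03],
    [0, 0, -0.06],
    [-0.015, -0.013, -0.09],
    [-0.045, -0.04, -0.12],
    [-0.075, -0.066, -0.12],
    [-0.105, -0.093, -0.12],
    [-0.135, -0.12, -0.12],
    [-0.165, -0.146, -0.12],
    [-0.19, -0.168, -0.12],
    [-0.2, -0.1774, -0.12],
    [-0.2, -0.1774, -0.12],
  ],
  twist=[0, 0, 0, 0, -0.1, -0.2, -0.3, -0.4, -0.5, -0.6, -0.7, -0.7],
)

```text
time_s: 13.45
tool_pos: [0.4482, -0.0142, 0.1347]
tcp_rot: [[0.989, -0.149, 0.001], [-0.149, -0.989, 0.001], [0.001, -0.001, -1.0]]
force: [-0.1, -0.1, -0.2]
opening: 0.0091
finger_force: 10.0
```

```bash
python3 - <<'E'
from h import *
o=bot.get_obs();t=o["tool_pos"];R=o["tcp_rot"];print(o["time_s"],t.round(4),R.round(3).tolist(),o["opening"],o["finger_force"])
print(tooff(np.array([.45,.193,t[2]])-t,R),"twist",np.arctan2(R[1,0],R[0,0]))
E
```

```text
13.45 [ 0.4482 -0.0142  0.1347] [[0.989, -0.149, 0.001], [-0.149, -0.989, 0.001], [0.001, -0.001, -1.0]] 0.009083265516938383 9.976425471541006
[-2.900e-02 -2.052e-01  1.000e-04] twist -0.14909049908250532
```

Request:
play_rows(
  gripper=[0.05, 0.05, 0.05, 0.05, 0.05, 0.05, 0.05, 0.05, 0.05],
  offset=[
    [-0.003, -0.02, 0],
    [-0.008, -0.055, 0],
    [-0.014, -0.095, 0],
    [-0.019, -0.135, 0],
    [-0.024, -0.17, 0],
    [-0.027, -0.195, 0],
    [-0.029, -0.205, 0],
    [-0.029, -0.205, 0],
    [-0.029, -0.205, 0],
  ],
  twist=[-0.03, -0.07, -0.11, -0.149, -0.149, -0.149, -0.149, -0.149, -0.149],
)

```text
time_s: 14.35
tool_pos: [0.4511, 0.1885, 0.1339]
tcp_rot: [[1.0, -0.008, -0.001], [-0.008, -1.0, -0.001], [-0.001, 0.001, -1.0]]
force: [0.3, -0.3, -0.9]
opening: 0.0091
finger_force: 10.0
```

```bash
python3 - <<'E'
from h import *
o=bot.get_obs();t=o["tool_pos"];R=o["tcp_rot"];print(o["time_s"],t.round(4),R.round(3).tolist(),o["opening"],o["finger_force"])
snap("wrist","w6",1.5)
E
```

```text
14.35 [0.4511 0.1885 0.1339] [[1.0, -0.008, -0.001], [-0.008, -1.0, -0.001], [-0.001, 0.001, -1.0]] 0.009131668910241522 9.977018301287899
```

View pics/w6.png

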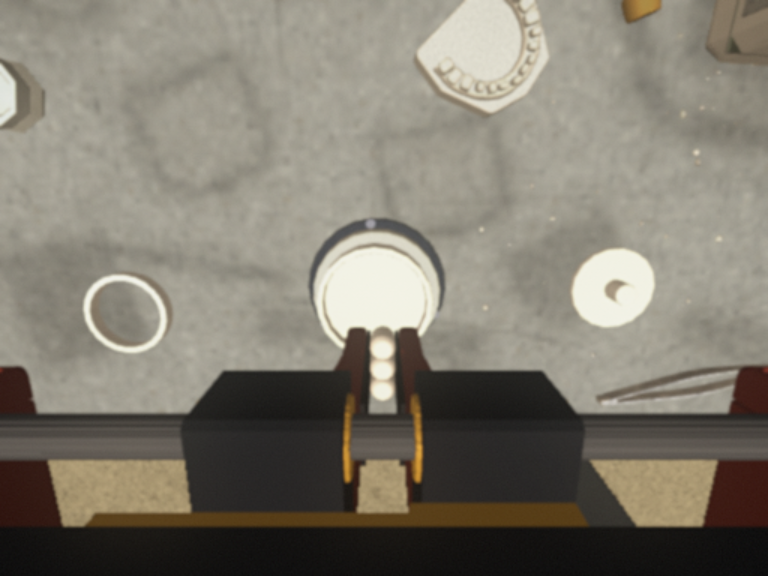

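Bridge held straight: crowns at (382,345), (382,369), (382,388) in the 1.5x view, tray below at (377,298).

Request:
play_rows(
  gripper=[0.05, 0.05, 0.05, 0.05],
  offset=[
    [0, 0, 0.015],
    [0, 0, 0.03],
    [0, 0, 0.04],
    [0, 0, 0.04],
  ],
  twist=[0, 0, 0, 0],
)

```text
time_s: 14.8
tool_pos: [0.4503, 0.1889, 0.093]
tcp_rot: [[1.0, -0.007, -0.002], [-0.007, -1.0, -0.002], [-0.002, 0.002, -1.0]]
force: [0.1, -0.2, 0.6]
opening: 0.0089
finger_force: 10.0
```

```bash
python3 - <<'E'
from h import *
o=bot.get_obs();t=o["tool_pos"];R=o["tcp_rot"];print(o["time_s"],t.round(4),R.round(3).tolist())
p,im=snap("wrist")
print(onplane(p,(254.7,246),t[2]+.0017))
print(tooff(np.array([.45,.193,.0525])-t,R),"twist",np.arctan2(R[1,0],R[0,0]))
E
```

```text
14.8 [0.4503 0.1889 0.093 ] [[1.0, -0.007, -0.002], [-0.007, -1.0, -0.002], [-0.002, 0.002, -1.0]]
[0.44951471 0.18902672 0.0947096 ]
[-0.0002 -0.0041  0.0405] twist -0.007128039371637172
```

Request:
play_rows(
  gripper=[0.05, 0.05, 0.05, 0.05, 0.05, 0.05, 0.05, 0.05],
  offset=[
    [-0.001, -0.004, 0.01],
    [-0.001, -0.004, 0.025],
    [-0.001, -0.004, 0.035],
    [-0.001, -0.004, 0.039],
    [-0.001, -0.004, 0.0405],
    [-0.001, -0.004, 0.0415],
    [-0.001, -0.004, 0.0425],
    [-0.001, -0.004, 0.0425],
  ],
  twist=[0, 0, 0, 0, 0, 0, 0, 0],
)

```text
time_s: 15.65
tool_pos: [0.4502, 0.1947, 0.0519]
tcp_rot: [[1.0, -0.005, 0.001], [-0.005, -1.0, 0.0], [0.001, -0.0, -1.0]]
force: [-0.9, 0.5, 0.4]
opening: 0.0097
finger_force: 10.0
```

Request:
play_rows(
  gripper=[0.05, 0.05, 0.05, 0.05],
  offset=[
    [0, 0, 0.0006],
    [0, 0, 0.0012],
    [0, 0, 0.0012],
    [0, 0, 0.0012],
  ],
  twist=[0, 0, 0, 0],
)

```text
time_s: 16.05
tool_pos: [0.45, 0.1946, 0.0504]
tcp_rot: [[1.0, -0.005, -0.0], [-0.005, -1.0, -0.0], [-0.0, 0.0, -1.0]]
force: [-0.8, 1.3, -1.0]
opening: 0.0095
finger_force: 10.0
```

Request:
play_rows(
  gripper=[0.05, 0.05, 0.05],
  offset=[
    [0, 0, 0.001],
    [0, 0, 0.001],
    [0, 0, 0.001],
  ],
  twist=[0, 0, 0],
)

```text
time_s: 16.35
tool_pos: [0.4501, 0.1947, 0.0501]
tcp_rot: [[1.0, -0.005, 0.001], [-0.005, -1.0, -0.0], [0.001, 0.0, -1.0]]
force: [-1.6, -0.7, 8.4]
opening: 0.01
finger_force: 10.0
```

Request:
play_rows(
  gripper=[0.2, 0.2, 0.2, 0.2, 0.2, 0.2, 0.2, 0.2, 0.2, 0.5, 0.5, 0.5],
  offset=[
    [0, 0, 0],
    [0, 0, 0],
    [0, 0, 0],
    [0, 0, -0.005],
    [0, 0, -0.015],
    [0, 0, -0.035],
    [0, 0, -0.065],
    [0, 0, -0.1],
    [0, 0, -0.13],
    [0.015, 0, -0.16],
    [0.03, 0, -0.18],
    [0.03, 0, -0.18],
  ],
  twist=[0, 0, 0, 0, 0, 0, 0, 0, 0, 0, 0, 0],
)

```text
time_s: 17.55
tool_pos: [0.483, 0.1952, 0.2333]
tcp_rot: [[1.0, -0.007, 0.007], [-0.007, -1.0, 0.003], [0.007, -0.003, -1.0]]
force: [-0.8, 0.2, 0.4]
opening: 0.0382
finger_force: 0.0
```

```bash
python3 - <<'E'
from h import *
o=bot.get_obs();t=o["tool_pos"];p,im=snap("wrist");print(o["time_s"],t.round(4),o["tcp_rot"].round(3).tolist())
u,v=proj(p,(.448,.193,.044)).astype(int);print(u,v)
a=cv2.resize(im[v-50:v+50,u-60:u+60,::-1],None,fx=5,fy=5,interpolation=cv2.INTER_CUBIC)
S,i2=snap("scene");s=proj(S,(.448,.193,.044)).astype(int)
b=cv2.resize(i2[s[1]-30:s[1]+30,s[0]-20:s[0]+20,::-1],(333,500),interpolation=cv2.INTER_CUBIC)
b=b[:,:200*333//333] if 0 else cv2.resize(b,(200,500))
cv2.imwrite("pics/w7.png",np.hstack([a,b]))
E
```

```text
17.55 [0.483  0.1952 0.2333] [[1.0, -0.007, 0.007], [-0.007, -1.0, 0.003], [0.007, -0.003, -1.0]]
257 204
```

View pics/w7.png

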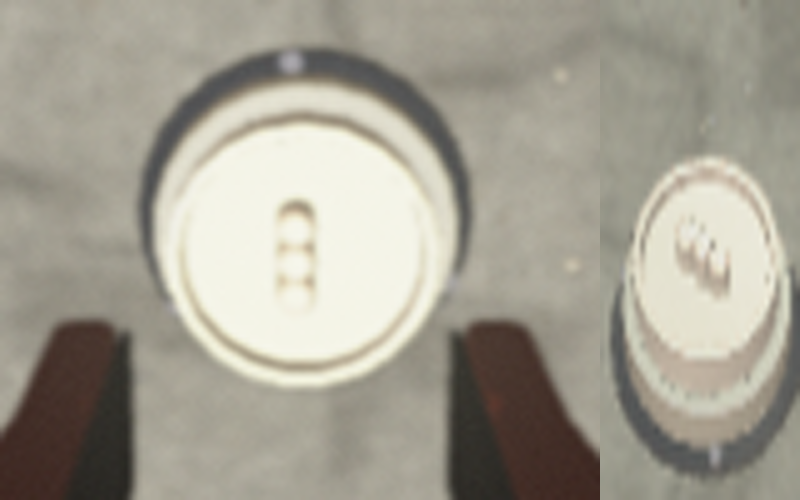

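Bridge stands upright, about 1.7 mm from the tray's centre at worst (bridge (297,258) versus tray (303,249) in the crop). Now the tall ring.

Request:
play_rows(
  gripper=[1, 1, 1, 1, 1, 1, 1, 1, 1, 1, 1],
  offset=[
    [0, 0.03, 0],
    [0, 0.07, 0],
    [0, 0.11, 0],
    [-0.01, 0.15, 0],
    [-0.01, 0.19, 0],
    [-0.01, 0.23, 0],
    [-0.01, 0.27, 0.02],
    [-0.01, 0.3075, 0.04],
    [-0.01, 0.3075, 0.06],
    [-0.01, 0.3075, 0.06],
    [-0.01, 0.3075, 0.06],
  ],
  twist=[0, 0, 0, 0, 0, 0, 0, 0, 0, 0, 0],
)

```text
time_s: 18.75
tool_pos: [0.4673, -0.1118, 0.1688]
tcp_rot: [[1.0, -0.004, -0.003], [-0.004, -1.0, 0.001], [-0.003, -0.001, -1.0]]
force: [0.3, 0.8, 0.7]
opening: 0.0878
finger_force: 0.0
```

```bash
python3 - <<'E'
from h import *
o=bot.get_obs();t=o["tool_pos"];R=o["tcp_rot"];p,im=snap("wrist","w8",1.5);print(o["time_s"],t.round(4),R.round(3).tolist())
s=proj(p,(.461,-.1125,.026));print(s)
for th in (170,190,205): r=meas(p,im,s,52,.026,th)
print(tooff(np.r_[r[1],.021]-t,R))
E
```

```text
18.75 [ 0.4673 -0.1118  0.1688] [[1.0, -0.004, -0.003], [-0.004, -1.0, 0.001], [-0.003, -0.001, -1.0]]
[255.68138751 190.63600676]
px [255.8 190.1] ctr [ 0.4619 -0.1128] size mm [54.1 54.8] long axis deg 162.2 circ [ 0.4614 -0.1128] 27.9
px [259.6 178.2] ctr [ 0.4741 -0.1169] size mm [53.4 28.2] long axis deg 70.8 circ [ 0.4644 -0.1135] 26.8
px [247.5 171.7] ctr [ 0.4812 -0.1039] size mm [ 8.5 37.4] long axis deg 115.3 circ [ 0.4778 -0.1055] 18.8
[ 0.0142 -0.0079  0.1478]
```

View pics/w8.png

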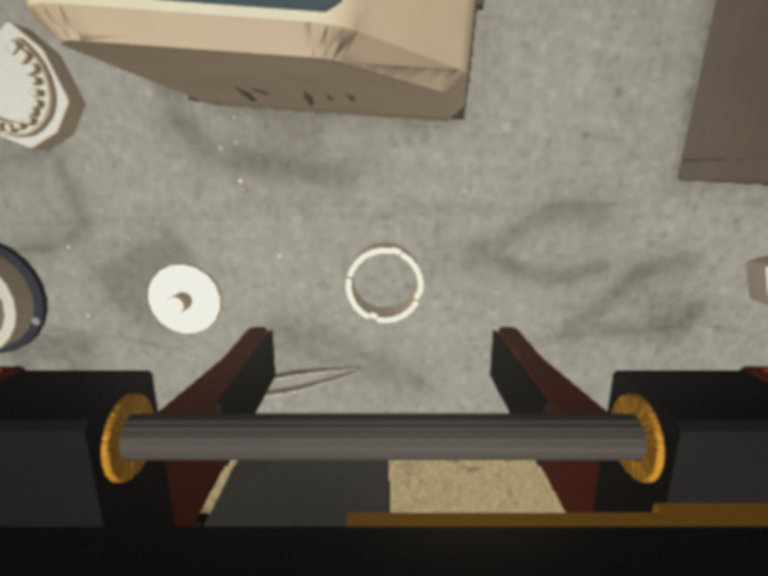

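Ring at (385,285) in the 1.5x view, with notches right on the closing line, so I turn 0.3 rad to grip beside them.

Request:
play_rows(
  gripper=[1, 1, 1, 1, 1, 1, 1, 1],
  offset=[
    [-0.005, 0.001, 0],
    [-0.005, 0.001, 0.03],
    [-0.005, 0.001, 0.07],
    [-0.005, 0.001, 0.1],
    [-0.005, 0.001, 0.125],
    [-0.005, 0.001, 0.138],
    [-0.005, 0.001, 0.138],
    [-0.005, 0.001, 0.138],
  ],
  twist=[0.1, 0.2, 0.3, 0.3, 0.3, 0.3, 0.3, 0.3],
)

```text
time_s: 19.6
tool_pos: [0.4643, -0.1136, 0.0324]
tcp_rot: [[0.954, -0.3, 0.001], [-0.3, -0.954, -0.0], [0.001, -0.0, -1.0]]
force: [0.4, 0.2, -0.1]
opening: 0.0878
finger_force: 0.0
```

```bash
python3 - <<'E'
from h import *
o=bot.get_obs();t=o["tool_pos"];R=o["tcp_rot"];print(o["time_s"],t.round(4),R.round(3).tolist())
print(tooff(np.r_[.4616,-.1128,.021]-t,R))
E
```

```text
19.6 [ 0.4643 -0.1136  0.0324] [[0.954, -0.3, 0.001], [-0.3, -0.954, -0.0], [0.001, -0.0, -1.0]]
[-0.0028  0.0001  0.0114]
```

Request:
play_rows(
  gripper=[1, 1, 1, 1, 0.5, 0.5, 0.5, 0.5, 0.5, 0.5, 0.5, 0.5],
  offset=[
    [-0.003, 0, 0.006],
    [-0.003, 0, 0.0114],
    [-0.003, 0, 0.0114],
    [-0.003, 0, 0.0114],
    [-0.003, 0, 0.0114],
    [-0.003, 0, 0.0114],
    [-0.003, 0, 0.0114],
    [-0.003, 0, 0.0114],
    [-0.003, 0, 0.0114],
    [-0.003, 0, 0.0114],
    [-0.003, 0, 0.0114],
    [-0.003, 0, 0.0114],
  ],
  twist=[0, 0, 0, 0, 0, 0, 0, 0, 0, 0, 0, 0],
  squeeze=15,
)

```text
time_s: 20.8
tool_pos: [0.4605, -0.113, 0.0201]
tcp_rot: [[0.954, -0.3, 0.0], [-0.3, -0.954, -0.0], [0.0, -0.0, -1.0]]
force: [0.9, -0.5, 0.3]
opening: 0.0536
finger_force: 15.0
```

Request:
play_rows(
  gripper=[0.5, 0.5, 0.5, 0.5, 0.5, 0.5, 0.5],
  offset=[
    [0, 0, -0.005],
    [0, 0, -0.02],
    [0, 0, -0.045],
    [0, 0, -0.075],
    [0, 0, -0.1],
    [0, 0, -0.1],
    [0, 0, -0.1],
  ],
  twist=[0, 0, 0, 0, 0, 0, 0],
)

```text
time_s: 21.5
tool_pos: [0.4605, -0.1131, 0.1203]
tcp_rot: [[0.954, -0.301, 0.001], [-0.301, -0.954, -0.0], [0.001, -0.0, -1.0]]
force: [-0.1, 0.2, -0.8]
opening: 0.0542
finger_force: 15.0
```

```bash
python3 - <<'E'
from h import *
o=bot.get_obs();t=o["tool_pos"];R=o["tcp_rot"];p,im=snap("wrist","w9",1.5);print(o["time_s"],t.round(4),R.round(3).tolist(),o["opening"],o["finger_force"],o["force"].round(1))
print(tooff(np.r_[.448,.1935,t[2]]-t,R))
E
```

```text
21.5 [ 0.4605 -0.1131  0.1203] [[0.954, -0.301, 0.001], [-0.301, -0.954, -0.0], [0.001, -0.0, -1.0]] 0.05422743152764585 14.999972380247861 [-0.1  0.2 -0.8]
[-1.041e-01 -2.886e-01 -1.000e-04]
```

View pics/w9.png

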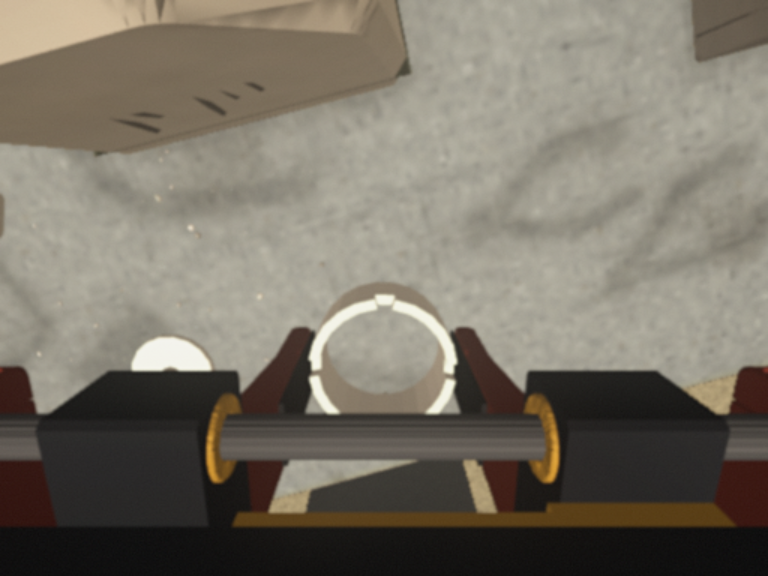

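Ring held level between the fingers ((384,365) at 1.5x), a notch at each pad; grip is firm at 15 N. Carry it over.

Request:
play_rows(
  gripper=[0.5, 0.5, 0.5, 0.5, 0.5, 0.5, 0.5, 0.5, 0.5, 0.5, 0.5, 0.5],
  offset=[
    [-0.007, -0.02, 0],
    [-0.02, -0.055, 0],
    [-0.033, -0.092, 0],
    [-0.046, -0.128, 0],
    [-0.059, -0.164, 0],
    [-0.072, -0.2, 0],
    [-0.085, -0.235, 0],
    [-0.095, -0.263, 0],
    [-0.102, -0.282, 0],
    [-0.104, -0.2885, 0],
    [-0.104, -0.2885, 0],
    [-0.104, -0.2885, 0],
  ],
  twist=[0, 0, 0, 0, 0, 0, 0, 0, 0, 0, 0, 0],
)

```text
time_s: 22.75
tool_pos: [0.4477, 0.1918, 0.1193]
tcp_rot: [[0.953, -0.302, -0.001], [-0.302, -0.953, -0.001], [-0.001, 0.002, -1.0]]
force: [-0.6, 0.1, 0.2]
opening: 0.0534
finger_force: 15.0
```

```bash
python3 - <<'E'
from h import *
o=bot.get_obs();t=o["tool_pos"];R=o["tcp_rot"];p,im=snap("wrist","w10",1.5);print(o["time_s"],t.round(4),R.round(3).tolist(),o["opening"],o["force"].round(1))
print("ring",onplane(p,(384/1.5,367/1.5),t[2]+.006)-t)
print(tooff(np.r_[.447,.1937,.06]-t,R))
E
```

```text
22.75 [0.4477 0.1918 0.1193] [[0.953, -0.302, -0.001], [-0.302, -0.953, -0.001], [-0.001, 0.002, -1.0]] 0.053446730289655964 [-0.6  0.1  0.2]
ring [ 0.00181976 -0.0010542   0.006     ]
[-0.0012 -0.0017  0.0593]
```

View pics/w10.png

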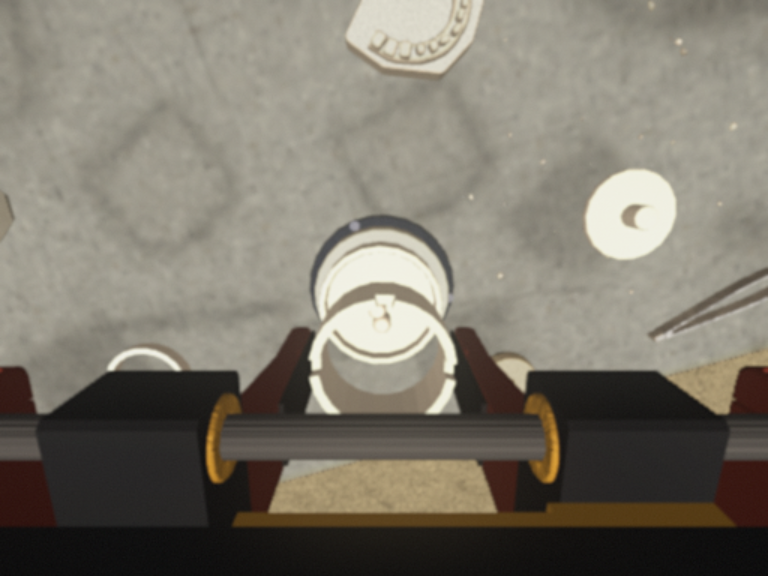

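Request:
play_rows(
  gripper=[0.5, 0.5, 0.5, 0.5, 0.5, 0.5, 0.5, 0.5],
  offset=[
    [-0.0015, -0.0015, 0.01],
    [-0.0015, -0.0015, 0.025],
    [-0.0015, -0.0015, 0.04],
    [-0.0015, -0.0015, 0.048],
    [-0.0015, -0.0015, 0.053],
    [-0.0015, -0.0015, 0.057],
    [-0.0015, -0.0015, 0.06],
    [-0.0015, -0.0015, 0.06],
  ],
  twist=[0, 0, 0, 0, 0, 0, 0, 0],
)

```text
time_s: 23.6
tool_pos: [0.447, 0.1953, 0.06]
tcp_rot: [[0.954, -0.301, 0.0], [-0.301, -0.954, 0.0], [0.0, -0.0, -1.0]]
force: [-0.3, 0.5, -1.3]
opening: 0.0535
finger_force: 15.0
```

Request:
play_rows(
  gripper=[0.5, 0.5, 0.5, 0.5, 0.5, 0.5],
  offset=[
    [0, 0.001, 0.001],
    [0, 0.001, 0.002],
    [0, 0.001, 0.003],
    [0, 0.001, 0.004],
    [0, 0.001, 0.004],
    [0, 0.001, 0.004],
  ],
  twist=[0, 0, 0, 0, 0, 0],
)

```text
time_s: 24.2
tool_pos: [0.4468, 0.1944, 0.0561]
tcp_rot: [[0.954, -0.301, 0.0], [-0.301, -0.954, 0.0], [0.0, -0.0, -1.0]]
force: [-0.3, 0.2, 0.9]
opening: 0.0535
finger_force: 15.0
```

Touching. Press slightly, release, retreat and look.

Request:
play_rows(
  gripper=[0.5, 0.5, 0.5],
  offset=[
    [0, 0, 0.001],
    [0, 0, 0.001],
    [0, 0, 0.001],
  ],
  twist=[0, 0, 0],
)

```text
time_s: 24.5
tool_pos: [0.4468, 0.1944, 0.056]
tcp_rot: [[0.954, -0.301, 0.0], [-0.301, -0.954, -0.0], [0.0, 0.0, -1.0]]
force: [-3.6, -1.2, 12.2]
opening: 0.0539
finger_force: 15.0
```

Request:
play_rows(
  gripper=[0.85, 0.85, 0.85, 0.85, 0.85, 0.85, 0.85, 0.85, 0.85, 0.85, 0.85, 0.85],
  offset=[
    [0, 0, 0],
    [0, 0, 0],
    [0, 0, 0],
    [0, 0, 0],
    [0, 0, -0.01],
    [0, 0, -0.03],
    [0, 0, -0.065],
    [0, 0, -0.1],
    [0.01, 0, -0.135],
    [0.03, 0, -0.165],
    [0.03, 0, -0.175],
    [0.03, 0, -0.175],
  ],
  twist=[0, 0, 0, 0, 0, 0, 0, 0, 0, 0, 0, 0],
)

```text
time_s: 25.7
tool_pos: [0.4757, 0.1855, 0.2313]
tcp_rot: [[0.954, -0.301, 0.002], [-0.301, -0.954, 0.001], [0.002, -0.002, -1.0]]
force: [-1.1, -0.5, -0.6]
opening: 0.0748
finger_force: 0.0
```

```bash
python3 - <<'E'
from h import *
o=bot.get_obs();t=o["tool_pos"];p,im=snap("wrist");print(o["time_s"],t.round(4),o["tcp_rot"].round(3).tolist())
u,v=proj(p,(.448,.193,.05)).astype(int);print(u,v)
a=cv2.resize(im[v-50:v+50,u-60:u+60,::-1],None,fx=5,fy=5,interpolation=cv2.INTER_CUBIC)
S,i2=snap("scene");s=proj(S,(.448,.193,.05)).astype(int)
b=cv2.resize(i2[s[1]-50:s[1]+50,s[0]-20:s[0]+20,::-1],(200,500),interpolation=cv2.INTER_CUBIC)
cv2.imwrite("pics/w11.png",np.hstack([a,b]))
E
```

```text
25.7 [0.4757 0.1855 0.2313] [[0.954, -0.301, 0.002], [-0.301, -0.954, 0.001], [0.002, -0.002, -1.0]]
256 201
```

View pics/w11.png

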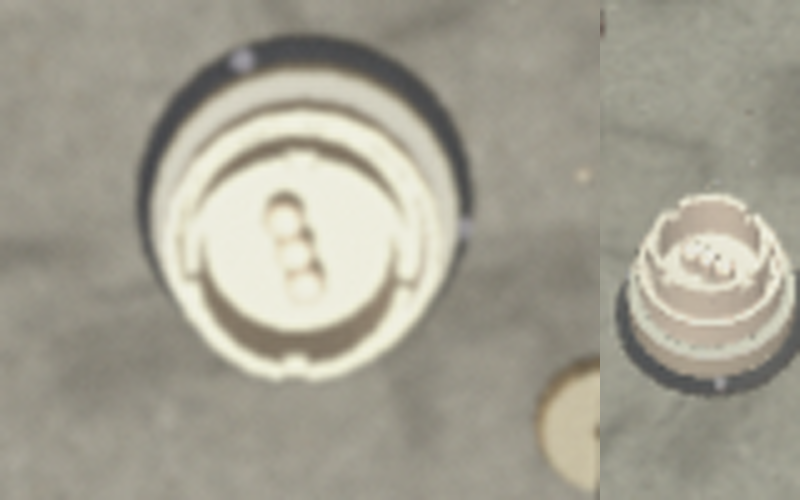

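Ring stands in the tray around the bridge, even gap all round (centre about (300,245) in the crop). Now the lid.

Request:
play_rows(
  gripper=[0.5, 0.5, 0.5, 0.5, 0.5, 0.5, 0.5, 0.5, 0.5],
  offset=[
    [0.006, 0.03, 0],
    [0.012, 0.065, 0],
    [0.019, 0.1, 0],
    [0.024, 0.13, 0.02],
    [0.028, 0.1476, 0.05],
    [0.028, 0.1476, 0.07],
    [0.028, 0.1476, 0.07],
    [0.028, 0.1476, 0.07],
    [0.028, 0.1476, 0.07],
  ],
  twist=[-0.1, -0.2, -0.306, -0.306, -0.306, -0.306, -0.306, -0.306, -0.306],
)

```text
time_s: 26.7
tool_pos: [0.4579, 0.037, 0.1606]
tcp_rot: [[1.0, 0.002, 0.001], [0.002, -1.0, 0.0], [0.001, -0.0, -1.0]]
force: [0.3, 0.4, 0.7]
opening: 0.044
finger_force: 0.0
```

```bash
python3 - <<'E'
from h import *
o=bot.get_obs();t=o["tool_pos"];R=o["tcp_rot"];p,im=snap("wrist");print(o["time_s"],t.round(4),R.round(3).tolist())
s=proj(p,(.4473,.0365,.011));print(s)
for th in (160,180): r=meas(p,im,s,46,.011,th)
print(tooff(np.r_[r[1],.0235]-t,R))
E
```

```text
26.7 [0.4579 0.037  0.1606] [[1.0, 0.002, 0.001], [0.002, -1.0, 0.0], [0.001, -0.0, -1.0]]
[255.37128728 193.33765221]
px [257.9 193.2] ctr [0.4464 0.034 ] size mm [59.7 56.6] long axis deg 65.8 circ [0.4435 0.03  ] 35.1
px [255.5 192.5] ctr [0.4477 0.0364] size mm [52.6 53.1] long axis deg 90.1 circ [0.4473 0.0368] 27.1
[-0.0104  0.0006  0.1371]
```

Request:
play_rows(
  gripper=[0.5, 0.5, 0.5, 0.5, 0.5, 0.5, 0.5, 0.5],
  offset=[
    [-0.0104, 0.0005, 0.03],
    [-0.0104, 0.0005, 0.065],
    [-0.0104, 0.0005, 0.095],
    [-0.0104, 0.0005, 0.115],
    [-0.0104, 0.0005, 0.127],
    [-0.0104, 0.0005, 0.133],
    [-0.0104, 0.0005, 0.1355],
    [-0.0104, 0.0005, 0.1355],
  ],
  twist=[0, 0, 0, 0, 0, 0, 0, 0],
)

```text
time_s: 27.55
tool_pos: [0.4479, 0.0358, 0.0251]
tcp_rot: [[1.0, 0.001, 0.001], [0.001, -1.0, 0.0], [0.001, -0.0, -1.0]]
force: [-0.2, -0.1, 1.6]
opening: 0.0442
finger_force: 0.0
```

Request:
play_rows(
  gripper=[0.08, 0.08, 0.08, 0.08, 0.08, 0.08, 0.08, 0.08],
  offset=[
    [0, 0, 0],
    [0, 0, 0],
    [0, 0, 0],
    [0, 0, 0],
    [0, 0, 0],
    [0, 0, 0],
    [0, 0, 0],
    [0, 0, 0],
  ],
  twist=[0, 0, 0, 0, 0, 0, 0, 0],
  squeeze=15,
)

```text
time_s: 28.35
tool_pos: [0.4475, 0.0356, 0.0248]
tcp_rot: [[1.0, 0.001, 0.0], [0.001, -1.0, -0.0], [0.0, 0.0, -1.0]]
force: [-1.0, -0.8, 5.5]
opening: 0.0135
finger_force: 15.0
```

Request:
play_rows(
  gripper=[0.08, 0.08, 0.08, 0.08, 0.08, 0.08, 0.08],
  offset=[
    [0, 0, -0.005],
    [0, 0, -0.02],
    [0, 0, -0.05],
    [0, 0, -0.09],
    [0, 0, -0.11],
    [0, 0, -0.11],
    [0, 0, -0.11],
  ],
  twist=[0, 0, 0, 0, 0, 0, 0],
)

```text
time_s: 29.05
tool_pos: [0.447, 0.0355, 0.1344]
tcp_rot: [[1.0, 0.001, 0.0], [0.001, -1.0, -0.0], [0.0, 0.0, -1.0]]
force: [0.6, 0.8, -1.2]
opening: 0.013
finger_force: 15.0
```

```bash
python3 - <<'E'
from h import *
o=bot.get_obs();t=o["tool_pos"];R=o["tcp_rot"];print(o["time_s"],t.round(4),R.round(3).tolist(),o["opening"],o["force"].round(1))
print(tooff(np.r_[.448,.1937,t[2]]-t,R))
E
```

```text
29.05 [0.447  0.0355 0.1344] [[1.0, 0.001, 0.0], [0.001, -1.0, -0.0], [0.0, 0.0, -1.0]] 0.013038935446505619 [ 0.6  0.8 -1.2]
[ 0.0011 -0.1582 -0.    ]
```

Request:
play_rows(
  gripper=[0.08, 0.08, 0.08, 0.08, 0.08, 0.08, 0.08, 0.08, 0.08],
  offset=[
    [0, -0.015, 0],
    [0, -0.045, 0],
    [0.001, -0.08, 0],
    [0.001, -0.115, 0],
    [0.001, -0.14, 0],
    [0.001, -0.153, 0],
    [0.001, -0.158, 0],
    [0.001, -0.158, 0],
    [0.001, -0.158, 0],
  ],
  twist=[0, 0, 0, 0, 0, 0, 0, 0, 0],
)

```text
time_s: 29.95
tool_pos: [0.4481, 0.192, 0.1341]
tcp_rot: [[1.0, -0.001, -0.001], [-0.001, -1.0, -0.001], [-0.001, 0.001, -1.0]]
force: [-0.1, -0.2, 0.1]
opening: 0.0133
finger_force: 15.0
```

```bash
python3 - <<'E'
from h import *
o=bot.get_obs();t=o["tool_pos"];R=o["tcp_rot"];p,im=snap("wrist","w12",1.5);print(o["time_s"],t.round(4),o["opening"],o["force"].round(1))
print(tooff(np.r_[.448,.1937,.0845]-t,R))
E
```

```text
29.95 [0.4481 0.192  0.1341] 0.013331879153616997 [-0.1 -0.2  0.1]
[-0.     -0.0018  0.0496]
```

View pics/w12.png

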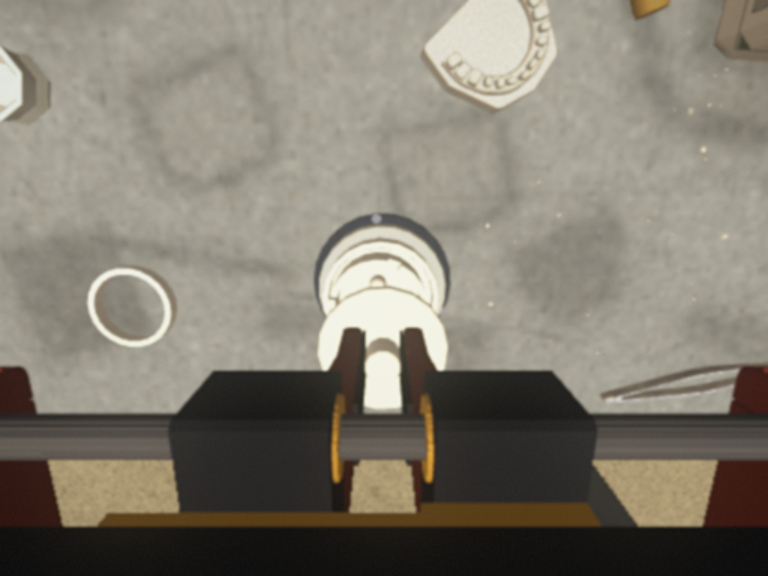

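Lid hangs level by its knob at (383,350) (1.5x), over the ring. Lower.

Request:
play_rows(
  gripper=[0.08, 0.08, 0.08, 0.08, 0.08, 0.08, 0.08, 0.08],
  offset=[
    [0, 0, 0.01],
    [0, 0, 0.025],
    [0, 0, 0.035],
    [0, 0, 0.041],
    [0, 0, 0.044],
    [0, 0, 0.046],
    [0, 0, 0.046],
    [0, 0, 0.046],
  ],
  twist=[0, 0, 0, 0, 0, 0, 0, 0],
)

```text
time_s: 30.8
tool_pos: [0.4484, 0.1938, 0.0889]
tcp_rot: [[1.0, 0.001, 0.001], [0.001, -1.0, 0.0], [0.001, -0.0, -1.0]]
force: [-0.2, -0.5, -0.4]
opening: 0.0132
finger_force: 15.0
```

Request:
play_rows(
  gripper=[0.08, 0.08, 0.08, 0.08, 0.08, 0.08, 0.08, 0.08, 0.08],
  offset=[
    [0, 0, 0.001],
    [0, 0, 0.002],
    [0, 0, 0.003],
    [0, 0, 0.004],
    [0, 0, 0.005],
    [0, 0, 0.006],
    [0, 0, 0.007],
    [0, 0, 0.007],
    [0, 0, 0.007],
  ],
  twist=[0, 0, 0, 0, 0, 0, 0, 0, 0],
)

```text
time_s: 31.7
tool_pos: [0.4482, 0.1936, 0.0818]
tcp_rot: [[1.0, 0.001, 0.0], [0.001, -1.0, -0.0], [0.0, 0.0, -1.0]]
force: [-1.3, -1.0, 4.6]
opening: 0.0134
finger_force: 15.0
```

Seated at exactly the expected height (0.0818). Release and retreat.

Request:
play_rows(
  gripper=[0.4, 0.4, 0.4, 0.4, 0.4, 0.4, 0.4, 0.4, 0.4, 0.4, 0.4, 0.4],
  offset=[
    [0, 0, 0],
    [0, 0, 0],
    [0, 0, 0],
    [0, 0, -0.005],
    [0, 0, -0.02],
    [0, 0, -0.05],
    [0, 0, -0.09],
    [0, 0, -0.12],
    [0.015, 0, -0.14],
    [0.03, 0, -0.15],
    [0.03, 0, -0.15],
    [0.03, 0, -0.15],
  ],
  twist=[0, 0, 0, 0, 0, 0, 0, 0, 0, 0, 0, 0],
)

```text
time_s: 32.9
tool_pos: [0.4775, 0.1935, 0.2312]
tcp_rot: [[1.0, 0.001, -0.001], [0.001, -1.0, -0.0], [-0.001, 0.0, -1.0]]
force: [0.5, 0.8, 0.3]
opening: 0.0354
finger_force: 0.0
```

```bash
python3 - <<'E'
from h import *
o=bot.get_obs();t=o["tool_pos"];p,im=snap("wrist");print(o["time_s"],t.round(4),o["force"].round(1))
u,v=proj(p,(.448,.193,.06)).astype(int)
r=meas(p,im,(u,v),52,.068,205)
a=cv2.resize(im[v-50:v+50,u-60:u+60,::-1],None,fx=5,fy=5,interpolation=cv2.INTER_CUBIC)
S,i2=snap("scene");s=proj(S,(.448,.193,.05)).astype(int)
b=cv2.resize(i2[s[1]-50:s[1]+50,s[0]-20:s[0]+20,::-1],(200,500),interpolation=cv2.INTER_CUBIC)
cv2.imwrite("pics/w13.png",np.hstack([a,b]))
E
```

```text
32.9 [0.4775 0.1935 0.2312] [0.5 0.8 0.3]
px [255.3 195.8] ctr [0.459 0.193] size mm [67.2 67.2] long axis deg 39.9 circ [0.4577 0.1929] 35.9
```

View pics/w13.png

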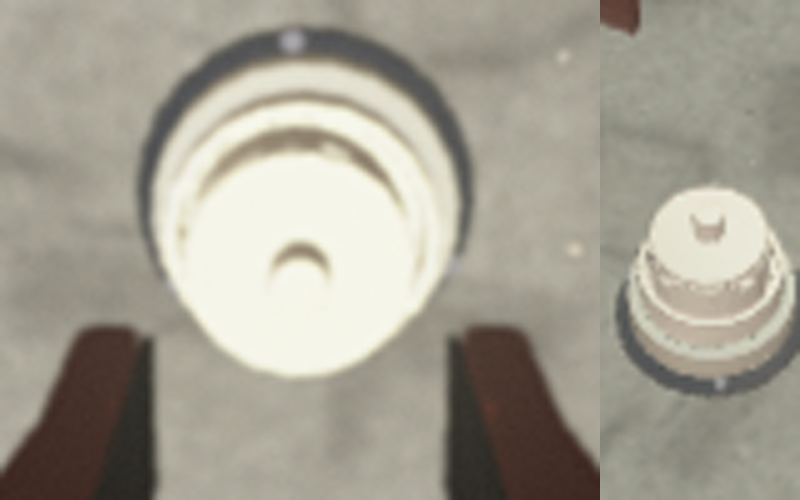

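The lid is seated flat and centred on the ring (disc around (300,265) in the crop), and the gripper is clear. Handing in.

```bash
python3 -c "
from station import bot
print(bot.finish_job())"
```

```text
the job is handed in; nothing more can be done
None
```

The job is handed in after about 33 s of robot time: tray on the plinth, bridge upright in the tray, tall ring around it and lid on top, placed in that order and looking flat and centred in the last pictures; I touched no other part, and no verdict came back.

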